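# Close a lamp body and lift off its outer cover

## Task

Take the capped drying cartridge out of the rack and push it fully home in the pocket inside the open lamp body. Then carry the two nested covers together, level, onto the lamp body, let the inner one seat fully on the rim, and lift the outer cover alone off it, so that the inner cover stays seated undisturbed. Finish while holding the outer cover, still and level, raised at least 8 cm off the inner one; leave the plain tubes, the tape roll and the screwdriver as they are.

Things in the scene. Friction and masses are not known exactly. Their poses are not given: they have to be found in the camera images.
- lamp: Fixed open lamp body, a round aluminium can, thin black fins outside, 144 mm across (151 over the fins), 90 mm high; mouth 128 mm in diameter, inner floor 12 mm above the bench. Origin: centre of its underside, on the bench; z up. On the inner floor stands a black block 40 x 40 x 30 mm, centre 25 mm from the can's axis along the lamp's +x, with the pocket in it. Yaw is arbitrary.
- pocket (a point): Centre of the mouth of the pocket in the lamp's black block, 42 mm above the bench, 48 mm below the lamp's rim. Round upright hole 18 mm in diameter, 28 mm deep. It lies 25 mm off the can's axis: the fingers have most room when they close across the line from the can's axis to the pocket.
- tube: The drying cartridge: upright grey round tube 16 mm in diameter, 38 mm long, chamfered foot, then a wider cap 24 mm in diameter, 26 mm tall (64 mm in all, 30 g). The only tube with a wide cap. Origin: centre of its foot; z up the tube. Starts in any of the rack's holes, foot 10 mm above the bench (cap from 48 to 74 mm). Home in the pocket its foot is 14 mm above the bench.
- rack: Fixed white rack block 50 x 150 x 40 mm (x, y, z); three upright holes 18 mm in diameter, 30 mm deep, in a row along its own y axis at -45, 0 and +45 mm. Origin: centre of its underside; z up. The rack and the covers may change sides between starts.
- inner_cover: Inner cover, loose, about 0.3 kg: aluminium flange disc 148 mm in diameter, 6 mm thick, spigot below it 120 mm in diameter, 10 mm deep, that drops into the lamp's mouth, and a steel post on its axis. Origin: centre of the spigot's underside; z up. Starts with the spigot on the bench. Seated on the lamp the flange lies on the rim and the origin is 80 mm above the bench.
- post_top (a point): Centre of the top of the inner cover's upright post, 22 mm in diameter, 79 mm above the inner cover's origin. While the covers are nested the post stands out 32 mm above the outer cover's collar, through its hole; lifting by the post carries both covers.
- outer_cover: Outer cover, loose, about 0.3 kg: aluminium cap 164 mm across that merely rests on the inner cover's flange, with a collar on top. Origin: centre of the lower edge of its skirt; z up. Skirt 12 mm deep, 154 mm inside diameter; plate 5 mm thick, its top 17 mm above the origin. Nested, its origin is 4 mm above the inner cover's, on the same axis within 3 mm.
- collar_top (a point): Centre of the top of the outer cover's round collar, 43 mm above the outer cover's origin. The collar is 44 mm in outer diameter, 26 mm tall above the plate, with a 28 mm hole through which the inner cover's post passes. Gripping the collar, with the post between the fingers, lifts the outer cover alone.
- plain_tube1: Bystander: plain grey tube without a cap, 16 mm in diameter, 50 mm long, in a rack hole. Origin: centre of its foot.
- plain_tube2: Bystander: another such plain tube without a cap.
- tape: Bystander: roll of tape lying flat on the bench, 90 mm across, 18 mm high. Origin: centre of its underside.
- driver: Bystander: screwdriver lying on the bench beyond the lamp body.

How it is judged (in metres and radians):
On the way, in this order (a step that is already met when the one before it is completed fails the run):
1. the capped cartridge is fully home in the lamp's pocket, upright and let go (horizontal distance between tube and pocket below 0.004 m and z of tube in the frame of lamp below 0.018 m and angle between tube's own z axis and vertical below 0.12 rad and contact force between tube and the fingers below 0.1 N), for 0.2 s.
2. both covers are raised off the bench together, nested (horizontal distance between outer_cover and inner_cover below 0.007 m and z of outer_cover in the frame of inner_cover between 0 and 0.008 m and height (world z) of inner_cover above 0.03 m), for 0.2 s.
3. the nested pair sits on the lamp, inner cover fully seated and its post let go (horizontal distance between inner_cover and lamp below 0.007 m and z of inner_cover in the frame of lamp between 0.076 and 0.083 m and angle between inner_cover's own z axis and vertical below 0.04 rad and horizontal distance between outer_cover and inner_cover below 0.007 m and z of outer_cover in the frame of inner_cover between 0 and 0.008 m and contact force between inner_cover and the fingers below 0.1 N), for 0.2 s.
At the end, for the whole second after the job is handed in: Cartridge home in the pocket (4 mm); inner cover seated on the lamp (centred within 7 mm, height within 4 mm, level), not touched by the robot; outer cover held by the fingers, still, level within 0.2 rad, raised at least 8 cm, touching neither inner cover nor lamp (horizontal distance between tube and pocket below 0.004 m and z of tube in the frame of lamp below 0.018 m and angle between tube's own z axis and vertical below 0.12 rad and horizontal distance between inner_cover and lamp below 0.007 m and z of inner_cover in the frame of lamp between 0.076 and 0.083 m and angle between inner_cover's own z axis and vertical below 0.04 rad and z of outer_cover in the frame of inner_cover above 0.08 m and height (world z) of outer_cover above 0.16 m and angle between outer_cover's own z axis and vertical below 0.2 rad and linear speed of outer_cover below 0.03 m/s and linear speed of inner_cover below 0.02 m/s and contact force between outer_cover and the fingers above 1 N and contact force between outer_cover and inner_cover below 0.1 N and contact force between outer_cover and lamp below 0.1 N and contact force between inner_cover and the arm below 0.1 N and contact force between inner_cover and the fingers below 0.1 N); the arm keeps its last pose, push and grip.
It fails at once if the outer cover is raised off the inner cover while the inner cover is not seated on the lamp (z of outer_cover in the frame of inner_cover above 0.014 m and not (horizontal distance between inner_cover and lamp below 0.007 m and z of inner_cover in the frame of lamp between 0.076 and 0.083 m and angle between inner_cover's own z axis and vertical below 0.04 rad)).
It fails at once if the covers are tipped (angle between any of inner_cover, outer_cover's own z axis and vertical above 0.35 rad).
It fails at once if a plain tube, the tape roll or the screwdriver is disturbed (distance of any of plain_tube1, plain_tube2, tape, driver from where it was at the start of the episode above 0.02 m).
It also fails if it takes over 64 s, if anything falls off the work surface, if the arm or the gripper's body presses on something with over 40 N, if the wrist force passes 120 N, or if a joint passes its speed limit or range.

## Robot

A 7-joint arm with a two-finger parallel gripper is mounted at the origin on the work surface. World frame = base frame: x ahead of the robot, y to its left, z up, the work surface at z = 0. Lengths are in mm, angles in rad, forces in N, time in s.
With the tool pointing down it reaches from about 400 to 875 mm from the base axis. Payload 4.4 kg.
Tool frame: the origin (TCP) lies midway between the tips of the shut fingers; the grasp point (between the pads) lies ctrl.grip_depth behind it (ctrl.grip_depth is the distance from the TCP to the grasp point, in mm); z points along the fingers, y is the line along which they close (so a half turn about z gives the same grasp; the last joint's range is limited). The gripper opens to 85 mm and grips with 20 to 120 N. Pads are 22 mm wide; open, the fingers measure 114 mm over their backs; the gripper's body (76 mm by 85 mm) begins 54 mm behind the grasp point. The pads swing forward as they close: fully open they stand 13 mm farther back than shut.
Start: joints at [1.07, 0.628, 0.038, 1.517, -0.027, 0.996, -0.02], TCP at [273.827, -589.522, 231.313] pointing down, gripper open.
Joint ranges: [-3.06, 3.06], [-0.37, 2.12], [-1.25, 1.32], [0.18, 2.47], [-1.1, 4.24], [0.23, 1.98], [-2.94, 2.94]. Speed limits (rad/s): [2.57, 2.57, 3.14, 3.14, 3.14, 3.14, 3.14].

## Interface

Orientations are given as [roll, pitch, yaw] about the fixed x, y, z axes, in that order (R = Rz(yaw) Ry(pitch) Rx(roll)).
In Python, from cell import ctrl gives the robot as it stands.
- The arm moves only by the tool carry_out, never from a script. Its argument "deltas" is one flat list of numbers, 7 for each row, row after row: the turn, a rotation vector about the tool's x, y, z in degrees, then the shift along the tool's x, y, z in m, then the closure, from -1 (fully open) to 1 (shut). In form: [wx, wy, wz, dx, dy, dz, claw, wx, wy, wz, dx, dy, dz, claw, ...]. A call has 1 to 12 rows; each row shifts and turns the commanded pose from where the row before left it, along the tool's axes as they then stand; what a row does not reach is not made up. A row lasts 1/8 s, in which the tool goes at most 62.5 mm and 10.7 degrees, less where a joint would pass 70% of its speed; a pose out of reach is approached as far as the arm can. A call with a gripper value outside its range is refused whole. The fingers move at their own pace and stop on an object; the grip force is fixed at half the most. Time passes only in rows, so rows that do not move let the fingers close. It gives the time, the measured TCP pose, the force, the opening and the grip force at its end, in the units of the state.
- ctrl.read_state(): the state, without advancing time (a new reading comes with each control period).
- ctrl.get_image(name): name is "side" or "top"; returns the picture (400x640x3 uint8, red, green, blue); there is no depth.
- ctrl.calibration(name): a dict with "mtx" (3x3 intrinsics, pixels), "distortion" ([k1, k2, p1, p2, k3] as OpenCV has them; the pictures are not rectified), "R" (3x3) and "t" (3): a world point X has camera coordinates R X + t. Camera axes: x right, y down, z forward; pixel columns grow to the right and rows downward; lengths in mm; the calibration is good to about 2 mm. A picture is of the moment at which its call begins. calibration takes no time and is no camera call.
- ctrl.finish_job(): hands the job in; it is judged then, once.
The state is a dict: "clock": time; "qpos": joint angles; "qd": joint speeds; "tau": joint torques, N m; "eef_pos": TCP position; "tool_rot": TCP orientation; "force": force on the tool from outside, world axes, zero at the start; "torque": the same for the moment, N m; "width": finger opening in mm; "gripper_force": force on a finger pad.
Only numpy, scipy, OpenCV 4.12 (cv2) and the standard library are available. Lean on these libraries where they do the work, as an engineer would, in place of code of your own. Each camera call takes 0.05 s, during which the arm holds its last target. There are 200 camera calls.

## Working session

There is one attempt and no reset: what is moved stays moved. The work goes in short steps, Python scripts to look and compute and a tool call to move; the robot and the scene stay as the last step left them, time stands still between calls to the robot, and variables do not carry over. Pictures are saved under pics/ and viewed, at most 11 in all, crops included, and the job is handed in when it is done.

Besides the shell and the picture viewer there is one more tool, called after "Emit:" in YAML: its name, and indented under it one key for each argument. carry_out: Moves the arm, as the interface text tells. Its arguments: {"type":"object","properties":{"deltas":{"type":"array"}},"required":["deltas"]}

```bash
mkdir -p pics && ls
python3 - <<'E'
from cell import ctrl
import cv2,numpy as np
print(ctrl.read_state(), ctrl.grip_depth)
for n in("top","side"):
    im=ctrl.get_image(n);cv2.imwrite(f"pics/{n}0.png",im[...,::-1])
    print(ctrl.calibration(n))
E
```

```text
pics
{'clock': 0.0, 'qpos': array([ 1.07019206,  0.62938058,  0.03845057,  1.51838698, -0.02700868,
        0.9962648 , -0.01999772]), 'qd': array([-0.00024099, -0.0005967 , -0.00058631, -0.00050465, -0.00103889,
        0.00039851, -0.00205019]), 'tau': array([ 1.05508570e-03, -5.63378727e+01,  1.22606557e+00, -1.93445259e+01,
        1.08968068e-02,  1.04820920e-02,  7.54333342e-07]), 'eef_pos': array([ 273.56041686, -588.93883501,  230.36083704]), 'tool_rot': array([-3.13967140e+00,  2.51820772e-05,  4.34794444e-01]), 'force': array([ 0.19138083, -0.08760654,  0.81272924]), 'torque': array([ 0.00626108, -0.02326404,  0.03129077]), 'gripper_force': 0.0, 'width': 85.27079563532158} 18.700000000000003
{'mtx': array([[385.50590315,   0.        , 320.49584862],
       [  0.        , 385.50590315, 203.49820049],
       [  0.        ,   0.        ,   1.        ]]), 'distortion': array([-0.02549355,  0.        ,  0.        ,  0.        ,  0.        ]), 'R': array([[-1.39476723e-02, -9.99902487e-01,  6.91897558e-04],
       [-9.88061389e-01,  1.36763167e-02, -1.53452434e-01],
       [ 1.53428008e-01, -2.82394152e-03, -9.88155793e-01]]), 't': array([ -2.41171256, 646.32115949, 811.30684991])}
{'mtx': array([[403.20230809,   0.        , 312.20170288],
       [  0.        , 403.20230809, 197.55096809],
       [  0.        ,   0.        ,   1.        ]]), 'distortion': array([-0.07914395,  0.        ,  0.        ,  0.        ,  0.        ]), 'R': array([[ 0.99919423, -0.038911  ,  0.00984016],
       [-0.02218763, -0.73981035, -0.67244952],
       [ 0.03344553,  0.67168935, -0.74007757]]), 't': array([-612.79799173,   66.59982289,  962.5294306 ])}
```

View pics/top0.png

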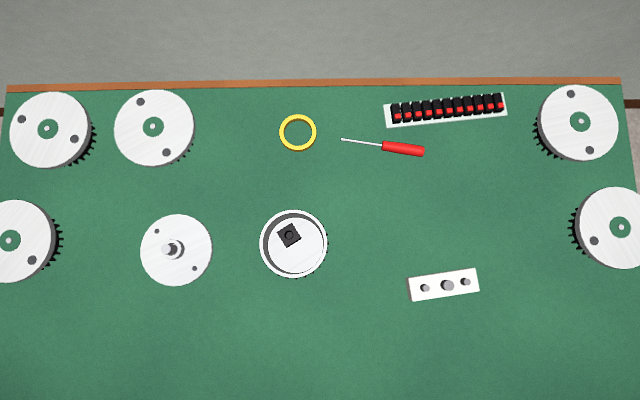

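View pics/side0.png

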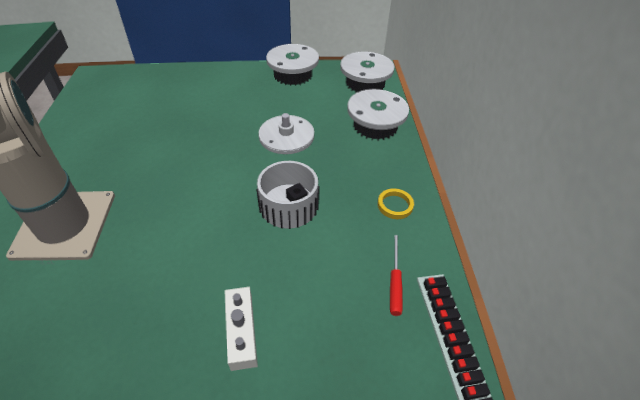

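Run:
```python
import cv2,numpy as np
t=cv2.imread("pics/top0.png");s=cv2.imread("pics/side0.png")
def c(im,u,v,w=88):return cv2.resize(im[v-w//2:v+w//2,u-w//2:u+w//2],(264,264),interpolation=cv2.INTER_CUBIC)
a=np.vstack([np.hstack([c(t,176,250),c(t,293,244),c(t,444,284)]),np.hstack([c(s,286,130),c(s,288,195),c(s,239,325)])])
cv2.imwrite("pics/crops.png",a)
```

```text
(no output)
```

View pics/crops.png

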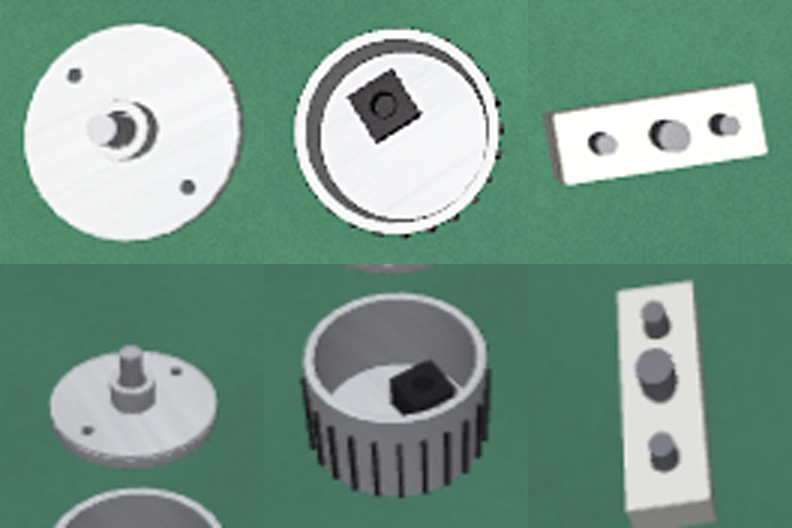

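```bash
cat > h.py <<'E'
import cv2,numpy as np
from cell import ctrl
def ray(n,uv):
    c=ctrl.calibration(n);R,t=np.array(c["R"]),np.array(c["t"])
    p=cv2.undistortPoints(np.float64(uv).reshape(-1,1,2),c["mtx"],c["distortion"])[:,0]
    return -R.T@t, np.c_[p,np.ones(len(p))]@R
def plane(n,uv,z):
    o,d=ray(n,uv); return (o+d*((z-o[2])/d[:,2])[:,None])[:,:2]
def proj(n,X):
    c=ctrl.calibration(n);return cv2.projectPoints(np.float64(X).reshape(-1,1,3),cv2.Rodrigues(c["R"])[0],np.float64(c["t"]),c["mtx"],c["distortion"])[0][:,0]
def circ(P):
    A=np.c_[2*P,np.ones(len(P))];s=np.linalg.lstsq(A,(P**2).sum(1),rcond=None)[0]
    return s[:2],np.sqrt(s[2]+s[:2]@s[:2])
def outer(m,seed):
    cs,_=cv2.findContours(m.astype(np.uint8),cv2.RETR_EXTERNAL,cv2.CHAIN_APPROX_NONE)
    return min(cs,key=lambda c:abs(cv2.pointPolygonTest(c,seed,True)) if cv2.pointPolygonTest(c,seed,True)<0 else -len(c))[:,0].astype(float)
def world2tool(dxy,yaw):
    c,s=np.cos(yaw),np.sin(yaw);return np.array([c*dxy[0]+s*dxy[1],s*dxy[0]-c*dxy[1]])
E
python3 - <<'E'
from h import *
t=cv2.imread("pics/top0.png").astype(int);s=cv2.imread("pics/side0.png").astype(int)
def show(n,im,seed,z,thr,name):
    m=im.min(2)>thr
    P=plane(n,outer(m,seed),z);c,r=circ(P)
    k=abs(np.hypot(*(P-c).T)-r)<3;c,r=circ(P[k]);print(name,n,c.round(1),round(r,1),k.mean().round(2));return c
L=show("top",t,(265,244),90,190,"lamp rim");C=show("top",t,(150,250),21,190,"cover")
show("side",s,(262,185),90,110,"lamp rim");show("side",s,(268,135),21,110,"cover")
m=t.min(2)>190
r=cv2.minAreaRect(outer(m,(430,275)).astype(np.float32));B=plane("top",cv2.boxPoints(r),40)
print("rack",B.mean(0).round(1),np.hypot(*(np.diff(B,axis=0).T)).round(1),np.degrees(np.arctan2(*(B[1]-B[0])[::-1])).round(1),np.degrees(np.arctan2(*(B[2]-B[1])[::-1])).round(1))
# dark block
D=(t.max(2)<70)[215:265,270:310];yy,xx=np.nonzero(D);print("block px",xx.mean()+270,yy.mean()+215)
r=cv2.minAreaRect(np.c_[xx+270,yy+215].astype(np.float32));b=plane("top",cv2.boxPoints(r),42);print("block",b.round(1).tolist(),b.mean(0))
print("pocket",plane("top",[[288.7,234.3]],42),plane("side",[[244+(422-264)/3,151+(383-264)/3]],42),"Lampc",L)
print("cap",plane("top",[[449.3,284.7]],74),plane("side",[[195+(655-528)/3,281+(367-264)/3]],74))
print("post",plane("top",[[166,249.3]],79),plane("side",[[242+130/3,86+(352-264)/3]],79))
print("cyl tops by grey at cap:");g=t.mean(2)[272:298,432:466].astype(int)
print("\n".join(" ".join(f"{v:3d}" for v in r) for r in g))
E
```

```text
lamp rim top [557.4  48. ] 70.2 1.0
cover top [549.9 320.4] 80.4 1.0
lamp rim side [554.7  18.6] 82.5 0.09
cover side [547.5 312. ] 84.7 0.56
rack [ 464.5 -279.9] [152.2  51.4 150.9] -82.1 -174.8
block px 288.03731343283584 233.34328358208955
block [[534.1, 123.9], [644.2, 69.1], [614.9, 12.6], [505.8, 68.2]] [574.75790242  68.4453143 ]
pocket [[578.99988597  60.37634102]] [[576.96065928  57.37823725]] Lampc [557.36064615  48.00609904]
cap [[ 465.30124653 -280.7249483 ]] [[ 463.99343154 -283.38348161]]
post [[547.66469601 318.68192587]] [[548.87107241 315.5740824 ]]
cyl tops by grey at cap:
107 111 110 107 106 102  97 106 124 139 138 152 181 196 207 236 243 250 254 255 255 255 255 255 255 254 254 253 253 253 253 253 253 253
 99 104 118 138 149 174 195 203 233 243 243 248 255 255 255 255 255 255 255 254 254 253 253 253 253 253 253 253 253 253 253 253 253 253
187 198 231 241 248 255 255 255 255 255 255 255 255 254 254 253 253 253 253 253 253 253 253 253 253 253 253 253 253 253 253 253 253 253
255 255 255 255 255 255 254 254 254 253 253 253 253 253 253 253 253 253 253 253 253 253 253 25
[... 2333 characters left out ...]
 255 255 255 255 253
253 253 253 253 253 253 253 253 253 253 253 253 253 253 253 253 253 253 253 254 254 254 255 255 255 255 254 253 253 251 248 248 230 189
253 253 253 253 253 253 253 253 253 253 253 253 254 254 254 255 254 255 255 255 254 254 253 251 249 234 195 180 178 148 108  99  97 100
253 253 253 253 253 253 254 254 254 255 255 255 255 254 254 254 254 252 252 241 201 187 156 111  95 102  98  96 104 105 106 103 106 105
254 254 255 255 255 255 255 254 254 254 253 252 244 207 186 181 161 117  96  99  98  96 107 103 109 105 108 108 104 105 107 103 106 109
255 255 255 254 254 246 231 214 185 170 126  97 101 100  97 101 101 104 107 108 108 107 106 110 108 111 108 109 106 108 111 106 107 109
```

Emit:
carry_out:
  deltas: [0,0,0,0.038,-0.025,0,-1,0,0,0,0.038,-0.025,0,-1,0,0,0,0.038,-0.025,0,-1,0,0,0,0.038,-0.025,0,-1,0,0,0,0.038,-0.025,0,-1,0,0,0,0.038,-0.025,0,-1,0,0,0,0.038,-0.025,0,-1,0,0,0,0.0373,-0.0247,0,-1,0,0,-9,0,0,0,-1,0,0,-9,0,0,0,-1,0,0,-9,0,0,0,-1,0,0,-9,0,0,0,-1]

```text
clock: 1.6
eef_pos: [464.5, -280.5, 231.0]
tool_rot: [-3.141, 0.0, 1.068]
force: [0.5, -0.3, 0.1]
width: 85.8
gripper_force: 0.0
```

Emit:
carry_out:
  deltas: [0,0,-9,0,0,0.02,-1,0,0,-9,0,0,0.02,-1,0,0,-9,0,0,0.02,-1,0,0,-8.6,0,0,0.02,-1,0,0,0,0,0,0,-1,0,0,0,0,0,0,-1]

```text
clock: 2.35
eef_pos: [465.1, -280.8, 151.8]
tool_rot: [3.141, 0.0, 1.682]
force: [-0.4, -0.5, 0.6]
width: 85.3
gripper_force: 0.0
```

Run:
```python
from h import *
s=ctrl.read_state();print(s["clock"],s["eef_pos"],np.degrees(s["tool_rot"]),s["qpos"].round(2),s["force"])
a=ctrl.get_image("top")[...,::-1];b=ctrl.get_image("side")[...,::-1]
cv2.imwrite("pics/t1.png",a);cv2.imwrite("pics/s1.png",b)
f=lambda im,u,v:cv2.resize(im[v-75:v+75,u-50:u+50],(400,600),interpolation=cv2.INTER_CUBIC)
cv2.imwrite("pics/c1.png",np.hstack([f(a,447,285),f(b,239,300)]))
```

```text
2.35 [ 465.05876153 -280.80546801  151.76001032] [1.79975654e+02 1.49105389e-02 9.63640853e+01] [ 0.68  0.6  -0.29  1.89  0.25  0.69  0.36] [-0.43704215 -0.48920673  0.58276539]
```

View pics/c1.png

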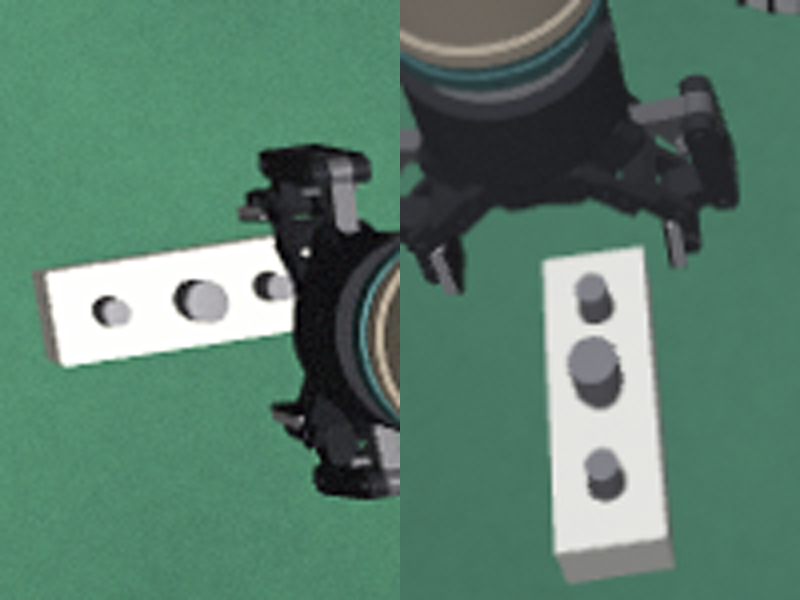

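Emit:
carry_out:
  deltas: [0,0,0,0,0,0.021,-1,0,0,0,0,0,0.021,-1,0,0,0,0,0,0.021,-1,0,0,0,0,0,0.021,-1,0,0,0,0,0,0.021,-1,0,0,0,0,0,0,0,0,0,0,0,0,0,1,0,0,0,0,0,0,1,0,0,0,0,0,0,1,0,0,0,0,0,0,1,0,0,0,0,0,0,1]

```text
clock: 3.82
eef_pos: [465.2, -281.1, 47.4]
tool_rot: [3.141, 0.001, 1.684]
force: [-1.4, 0.3, 6.2]
width: 22.3
gripper_force: 58.5
```

Emit:
carry_out:
  deltas: [0,0,0,0,0,-0.01,1,0,0,0,0,0,-0.02,1,0,0,0,0,0,-0.03,1,0,0,0,0,0,-0.03,1,0,0,0,0.0408,0.0189,-0.03,1,0,0,0,0.0408,0.0189,0,1,0,0,0,0.0408,0.0189,0,1,0,0,0,0.0408,0.0189,0,1,0,0,0,0.0408,0.0189,0,1,0,0,0,0.0408,0.0189,0,1,0,0,0,0.0408,0.0189,0,1,0,0,0,0.0408,0.0189,0,1]

```text
clock: 5.32
eef_pos: [578.4, 62.2, 167.0]
tool_rot: [3.141, 0.0, 1.684]
force: [-0.4, 0.0, 0.1]
width: 22.3
gripper_force: 58.7
```

Emit:
carry_out:
  deltas: [0,0,9.5,0,0,0,1,0,0,9.5,0,0,0,1,0,0,9.5,0,0,0,1,0,0,9.5,0,0,0,1,0,0,9.5,0,0,0,1,0,0,9.5,0,0,0,1,0,0,9.5,0,0,0,1,0,0,0,0,0,0,1,0,0,0,0,0,0,1]

```text
clock: 6.45
eef_pos: [577.9, 61.0, 166.6]
tool_rot: [-3.141, -0.0, 0.527]
force: [1.0, -0.1, -0.0]
width: 22.2
gripper_force: 58.7
```

Run:
```python
from h import *
s=ctrl.read_state();print(s["clock"],s["eef_pos"],np.degrees(s["tool_rot"]),s["qpos"].round(2),s["force"])
a=ctrl.get_image("top")[...,::-1];b=ctrl.get_image("side")[...,::-1]
cv2.imwrite("pics/t2.png",a);cv2.imwrite("pics/s2.png",b)
f=lambda im,u,v:cv2.resize(im[v-60:v+60,u-40:u+40],(400,600),interpolation=cv2.INTER_CUBIC)
cv2.imwrite("pics/c2.png",np.hstack([f(a,293,244),f(b,295,170)]))
```

```text
6.45 [577.94844603  60.99088597 166.59123979] [-1.79988761e+02 -1.75490459e-02  3.01798464e+01] [-0.19  0.61  0.06  1.78 -0.05  0.75 -1.15] [ 1.00923989 -0.14466778 -0.02803489]
```

View pics/c2.png

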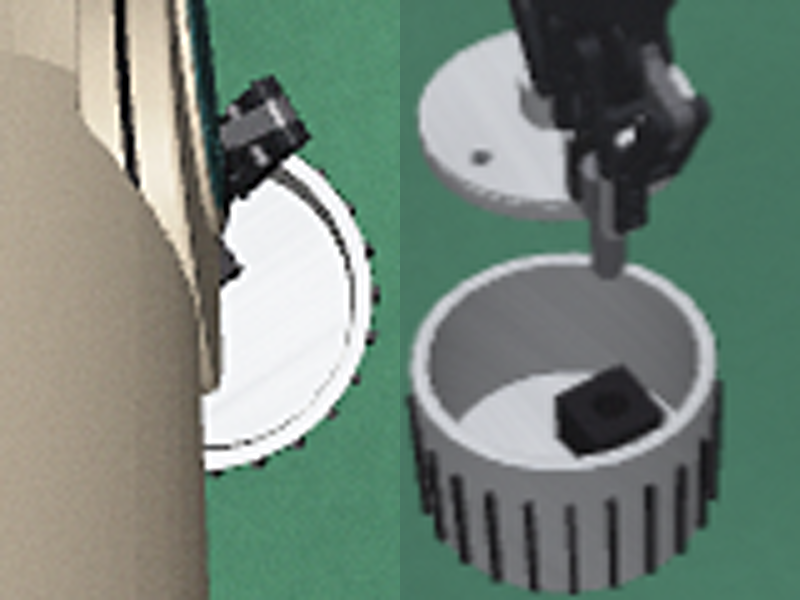

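Run:
```python
from h import *
b=cv2.imread("pics/s2.png").mean(2).astype(int)
b0=cv2.imread("pics/side0.png").mean(2).astype(int)
print("foot proj",proj("side",[[577.95,61,129.2],[577.95,61,145]]),"hole proj top est",proj("side",[[579,60.4,42]]))
print("foot 155:170, 288:306");[print(155+i,*[f"{v:3d}" for v in r]) for i,r in enumerate(b[154:170,288:306],-1)]
print("hole 180:202, 284:310");[print(180+i,*[f"{v:3d}" for v in r]) for i,r in enumerate(b0[180:202,284:310])]
t=cv2.imread("pics/top0.png").mean(2).astype(int)
print("top 222:248,276:302 proj",proj("top",[[579,60.4,42]]));[print(222+i,*[f"{v:3d}" for v in r]) for i,r in enumerate(t[222:248,276:302])]
```

```text
foot proj [[296.37697515 163.55465039]
 [296.24622492 158.4516595 ]] hole proj top est [[297.48027717 189.75371212]]
foot 155:170, 288:306
154  99  99 100  99  92  71  73  94  95  74  33  32  36  43  41  35  67  96
155  98  98  98  98  93  70  70  95  94  74  34  34  32  44  63  73  95  95
156  97  97  97  98  92  72  73  86  99  91  57  43  74  95  94  95  96  95
157  98  99  98  98  91  71  71  77  92  98  88  80  83  97  96  97  95  95
158  98  99  98  97  92  72  70  72  75  74  72  71  83  94  96  94  95  96
159  97  98  97  98  93  77  71  72  73  71  69  70  82  95  95  95  95  95
160 122 138 135 119 110  90  70  72  72  72  69  71  82  95  96  94  94  95
161 197 196 198 196 180 115  70  72  72  72  69  69  83  96  96  96  96  96
162 187 184 188 198 181 113  70  71  72  71  68  77 105 112  97  95  95  95
163 121 121 123 121 116  87  70  71  72  71  69 106 174 199 193 156 110  96
164 115 116 117 116 115 105  78  72  72  70  75 115 169 197 205 203 191 156
165 114 116 117 118 116 115 105  81  79  77  96 110 115 127 162 199 206 200
166 116 114 115 116 117 116 114 113 114 112 111 1
[... 4815 characters left out ...]
  73  74  76  75  77  73  31   6 140 255 251 246 243
242 244 244 243 243 245 251 232  63  69  77  72  77  75  76  76  77  77  32   1 138 255 254 249 244 243 245
243 244 242 243 245 245 246 254 184  67  71  74  75  70  72  75  54   8  68 218 255 250 247 244 243 245 246
244 244 245 245 244 243 244 248 255  64  65  74  73  75  73  35   5 140 255 254 247 243 245 244 246 246 247
245 246 244 244 244 244 243 245 251 177  69  73  71  32   0 140 255 255 250 246 244 242 245 245 246 247 245
246 243 243 244 244 244 242 242 246 253 182  66  31  17 137 255 251 247 244 243 244 245 246 247 246 245 245
247 243 243 243 244 241 242 242 243 247 253  65 133 255 255 249 246 243 244 245 246 246 247 245 245 245 247
```

Emit:
carry_out:
  deltas: [0,0,0,-0.0016,0.0012,0.02,1,0,0,0,0,0,0.02,1,0,0,0,0,0,0.02,1,0,0,0,0,0,0.015,1,0,0,0,0,0,0.007,1,0,0,0,0,0,0,1,0,0,0,0,0,0,1]

```text
clock: 7.42
eef_pos: [577.8, 59.0, 85.0]
tool_rot: [3.141, -0.001, 0.524]
force: [0.1, -0.5, 0.0]
width: 22.3
gripper_force: 58.7
```

Run:
```python
from h import *
s=ctrl.read_state();print(s["clock"],s["eef_pos"],np.degrees(s["tool_rot"]),s["force"])
b=ctrl.get_image("side")[...,::-1]
cv2.imwrite("pics/s3.png",b)
f=lambda im,u,v:cv2.resize(im[v-25:v+25,u-32:u+32],(768,600),interpolation=cv2.INTER_CUBIC)
cv2.imwrite("pics/c3.png",f(b,297,185))
p=s["eef_pos"];print(proj("side",[p-[0,0,37.4]]))
g=b.mean(2).astype(int)
[print(172+i,*[f"{v:3d}" for v in r]) for i,r in enumerate(g[172:202,284:310])]
```

```text
7.425 [577.78744702  59.00071781  84.95979161] [ 1.79971279e+02 -6.79218513e-02  3.00172020e+01] [ 0.13189158 -0.52364142  0.04405717]
[[296.95386735 188.61952495]]
172 117 117 118 117 110  88  41  37  83 127 113  33  38  34  36  31  33  32  31  31  30  33  38  39  39  31
173 117 118 118 118 113  88  41  39  60  90 113  77  56  32  31  32  35  31  32  32  31  37  39  35  47  65
174 117 116 117 117 113  88  42  39  60  71  76  80  91  71  32  43  53  33  33  32  33  34  46  79 101 101
175 118 117 116 118 112  85  41  39  59  70  72  80  98  87  43  33  34  31  30  34  47  81 105 106 103 102
176 117 118 117 117 118 106  63  40  59  69  71  80  95  89  45  31  34  31  31  30  68 107 106 107 105 103
177 116 117 118 118 118 117 110  89  74  69  72  79  95  88  44  32  34  32  35  39  75 109 107 105 105 103
178 116 116 116 118 118 117 116 109  84  71  68  71  97  88  44  33  34  39  39  35  69 108 109 105 104 103
179 115 116 115 117 117 118 118 116 106  70  67  71  95  88  45  33  33  33  32  33  68 107 108 106 104 103
180 114 114 116 118 117 116 119 117 110  87  70  76  96  90  46  36  34
[... 1604 characters left out ...]
  37  38  38  39  36  30  27  25  25  67 141 194 198
196 206 184  98  25  26  24  26  26  35  39  38  36  38  38  37  33  30  23  24  23  66 141 195 197 198 188
197 205 186  98  23  26  23  26  25  27  34  39  38  36  31  29  26  27  25  62 117 165 200 203 195 162 115
198 205 205 183  96  23  25  25  24  23  28  33  34  32  26  25  26  62 104 143 196 196 202 198 156 108 108
199 206 205 205 183  97  23  25  25  23  26  24  25  29  41  79 141 194 196 199 201 193 161 116 114 110 108
200 208 206 205 204 183  96  24  24  24  41  76 102 141 196 197 199 200 200 191 163 120 110 109 108 108 110
201 200 202 201 200 200 177 107 141 194 192 192 195 197 203 205 200 175 144 117 115 111 111 109 108 106 107
```

View pics/c3.png

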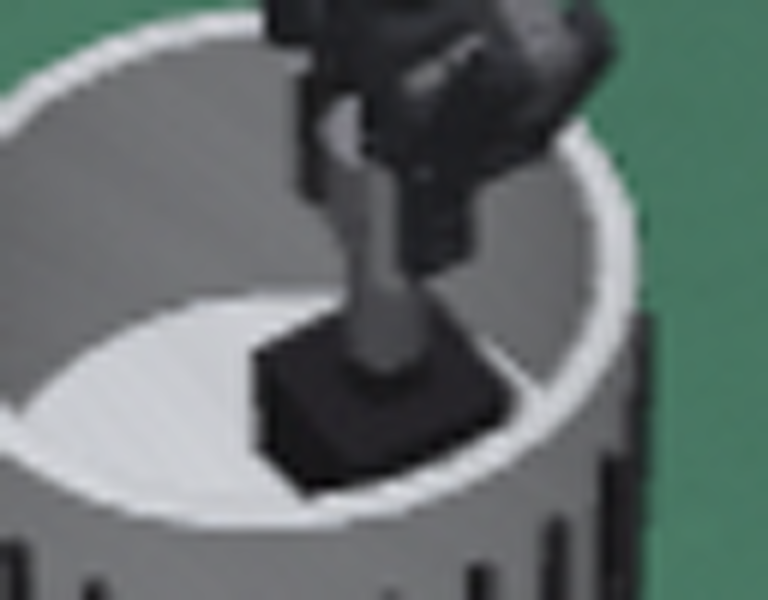

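Emit:
carry_out:
  deltas: [0,0,0,-0.0007,0.0005,0,1,0,0,0,0,0,0.003,1,0,0,0,0,0,0.003,1,0,0,0,0,0,0.003,1,0,0,0,0,0,0,1]

```text
clock: 8.1
eef_pos: [576.7, 58.2, 74.9]
tool_rot: [-3.141, 0.001, 0.524]
force: [-0.5, 1.0, -0.9]
width: 22.2
gripper_force: 58.7
```

Emit:
carry_out:
  deltas: [0,0,0,0,0,0.004,1,0,0,0,0,0,0.004,1,0,0,0,0,0,0.004,1,0,0,0,0,0,0.004,1,0,0,0,0,0,0,1]

```text
clock: 8.72
eef_pos: [576.7, 58.3, 58.9]
tool_rot: [-3.141, 0.0, 0.524]
force: [-0.1, 0.2, 0.5]
width: 22.3
gripper_force: 58.7
```

Emit:
carry_out:
  deltas: [0,0,0,0,0,0.003,1,0,0,0,0,0,0.002,1,0,0,0,0,0,0.0015,1,0,0,0,0,0,0.001,1,0,0,0,0,0,0.0007,1,0,0,0,0,0,0,1]

```text
clock: 9.48
eef_pos: [577.0, 58.4, 51.5]
tool_rot: [-3.142, -0.0, 0.524]
force: [-0.3, 0.7, 3.8]
width: 22.4
gripper_force: 59.1
```

Emit:
carry_out:
  deltas: [0,0,0,0,0,0,0.1,0,0,0,0,0,0,0.1,0,0,0,0,0,0,0.1,0,0,0,0,0,0,0.1,0,0,0,0,0,-0.02,0.1,0,0,0,0,0,-0.02,0.1,0,0,0,0,0,0,1,0,0,0,0,0,0,1,0,0,0,0,0,0,1,0,0,0,0,0,0,1,0,0,0,0,0,0,1]

```text
clock: 10.85
eef_pos: [576.7, 58.2, 90.7]
tool_rot: [-3.141, 0.001, 0.524]
force: [-1.3, -0.2, 0.5]
width: -0.1
gripper_force: 0.0
```

Emit:
carry_out:
  deltas: [0,0,0,0,0,0.006,1,0,0,0,0,0,0.004,1,0,0,0,0,0,0.002,1,0,0,0,0,0,0.002,1,0,0,0,0,0,0,1]

```text
clock: 11.48
eef_pos: [577.7, 58.2, 78.1]
tool_rot: [3.141, -0.002, 0.524]
force: [-1.1, 0.5, 7.2]
width: -0.1
gripper_force: 3.5
```

Emit:
carry_out:
  deltas: [0,0,0,0,0,-0.02,1,0,0,0,0,0,-0.03,1,0,0,0,0,0,-0.03,1,0,0,0,0,0,-0.03,0,0,0,0,0.0173,-0.0397,0,0,0,0,0,0.0173,-0.0397,0,0,0,0,0,0.0173,-0.0397,0,-0.2,0,0,0,0.0173,-0.0397,0,-0.2,0,0,0,0.0173,-0.0397,0,-0.2,0,0,0,0.0173,-0.0397,0,-0.2,0,0,0,0,0,0,-0.2,0,0,0,0,0,0,-0.2]

```text
clock: 12.98
eef_pos: [547.6, 315.5, 186.9]
tool_rot: [3.141, 0.001, 0.524]
force: [0.1, -0.3, -0.6]
width: 51.2
gripper_force: 0.0
```

Run:
```python
from h import *
s=ctrl.read_state();p=s["eef_pos"];print(s["clock"],p,np.degrees(s["tool_rot"]),s["qpos"].round(2))
a=ctrl.get_image("top")[...,::-1];b=ctrl.get_image("side")[...,::-1]
cv2.imwrite("pics/t4.png",a);cv2.imwrite("pics/s4.png",b)
f=lambda im,u,v:cv2.resize(im[v-60:v+60,u-40:u+40],(400,600),interpolation=cv2.INTER_CUBIC)
cv2.imwrite("pics/c4.png",np.hstack([f(b,288,195),f(b,286,100)]))
print(proj("side",[p,[p[0],p[1],79]]),proj("top",[p]))
g=cv2.imread("pics/side0.png").mean(2).astype(int)
[print(112+i,*[f"{v:3d}" for v in r]) for i,r in enumerate(g[112:128,276:298])]
```

```text
12.975 [547.63943249 315.47957797 186.90561748] [1.79941120e+02 3.86175972e-02 3.00009139e+01] [-0.62  0.65  0.08  1.62 -0.06  0.88 -1.56]
[[283.33017913  81.88051016]
 [284.89656362 115.36096543]] [[144.7736717  247.16458694]]
112  95  95  95  94  95  94  95  95  95  95  96  96  95  94  94  95  96  95  96  96  96  97
113  95  95  95  95  95  96 102 130 153 155 153 135 107  96  96  95  97  97  96  97  96  97
114  96  96  96  96  96 106 146 169 180 180 178 170 152 105  95  95  96  96  96  97  96  96
115  97  98 111 129 132 137 175 180 181 180 180 180 174 159 183 176 156 156 144 113 104  96
116 159 179 180 185 184 178 159 179 179 178 177 172 156 166 207 205 196 195 191 181 175 156
117 196 206 205 205 202 189 115 134 147 155 142 124 121 160 205 205 205 204 204 203 201 196
118 202 203 205 206 204 188  91  97 110 118 108  97 108 159 205 206 206 205 204 202 204 203
119 201 203 205 206 206 191  94  96 100 101 102 100 108 158 204 205 206 206 205 204 204 203
120 202 202 203 205 207 192  95  97 100 102 102  98 103 144 200 204 206 207 207 205 204 203
121 202 202 203 203 198 189 108  96  99 102 101 100 101 139 196 197 201 205 206 206 204 203
122 203 203 201 197 195 186 114  97 100 102 102 101  96 124 184 195 198 205 206 207 205 204
123 204 204 202 196 193 170  99  98 100 102 102  99  94 100 146 197 196 200 206 206 206 205
124 206 204 202 198 188 142  92  98  99 102 103 100  94  94 129 188 194 190 205 206 207 206
125 204 201 185 198 188 132  94  96  99 102 102 100  95 100 142 197 188 163 203 206 206 206
126 203 199 173 173 196 173 123  98  99 102 103  99 103 142 187 196 168 139 200 203 206 205
127 202 198 165 131 176 195 182 174 154 152 144 165 184 190 196 169 119 134 201 201 204 205
```

View pics/c4.png

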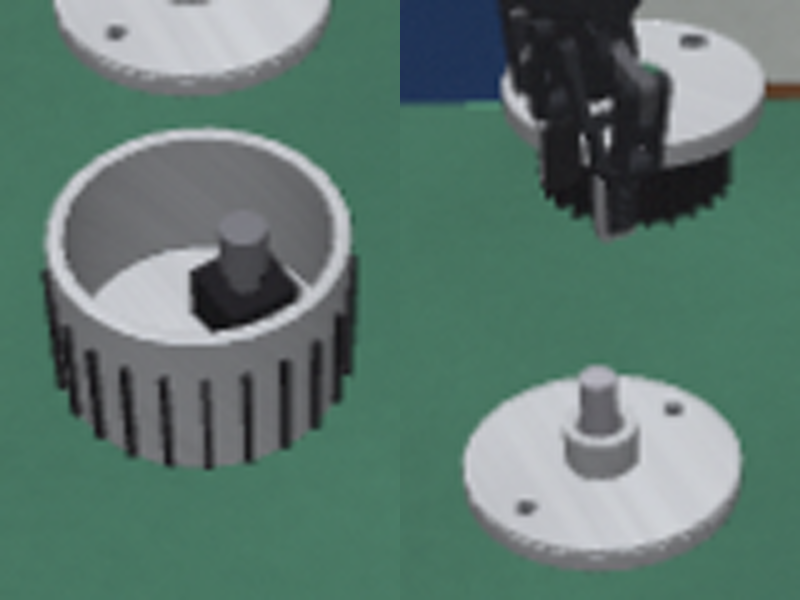

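Emit:
carry_out:
  deltas: [0,0,0,0.0021,-0.0005,0.03,-0.2,0,0,0,0,0,0.03,-0.2,0,0,0,0,0,0.03,-0.2,0,0,0,0,0,0.03,-0.2,0,0,0,0,0,0.015,-0.2,0,0,0,0,0,0,0,0,0,0,0,0,0,1,0,0,0,0,0,0,1,0,0,0,0,0,0,1,0,0,0,0,0,0,1,0,0,0,0,0,0,1]

```text
clock: 14.45
eef_pos: [549.9, 318.7, 53.8]
tool_rot: [-3.141, -0.003, 0.524]
force: [-0.8, 0.5, 6.4]
width: 19.9
gripper_force: 59.1
```

Emit:
carry_out:
  deltas: [0,0,0,0,0,-0.002,1,0,0,0,0,0,-0.004,1,0,0,0,0,0,-0.006,1,0,0,0,0,0,-0.01,1,0,0,0,0,0,-0.015,1,0,0,0,0,0,-0.02,1,0,0,0,0,0,-0.02,1,0,0,0,0,0,-0.02,1,0,0,0,0,0,-0.02,1,0,0,0,0,0,-0.01,1,0,0,0,0,0,0,1,0,0,0,0,0,0,1]

```text
clock: 15.95
eef_pos: [548.6, 317.5, 178.4]
tool_rot: [3.142, 0.002, 0.524]
force: [-0.2, 0.5, -6.8]
width: 20.2
gripper_force: 58.8
```

Run:
```python
from h import *
s=ctrl.read_state();p=s["eef_pos"];print(s["clock"],p,np.degrees(s["tool_rot"]),s["qpos"].round(2),s["force"])
a=ctrl.get_image("top")[...,::-1];b=ctrl.get_image("side")[...,::-1]
cv2.imwrite("pics/t5.png",a);cv2.imwrite("pics/s5.png",b)
cv2.imwrite("pics/c5.png",np.hstack([cv2.resize(a[150:350,80:280],(400,400)),cv2.resize(b[0:200,190:390],(400,400))]))
```

```text
15.95 [548.56829064 317.50684628 178.42634265] [1.79997921e+02 8.81823845e-02 3.00128787e+01] [-0.62  0.66  0.08  1.62 -0.07  0.86 -1.56] [-0.21420433  0.48637447 -6.80834783]
```

View pics/c5.png

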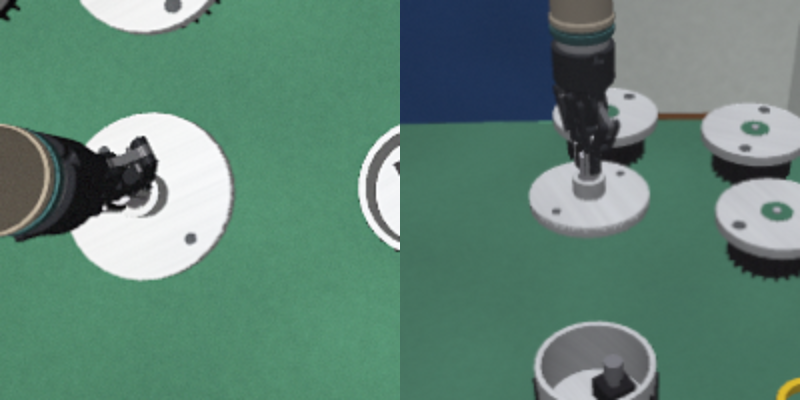

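Emit:
carry_out:
  deltas: [0,0,0,-0.0072,0.0133,0,1,0,0,0,-0.0145,0.0265,0,1,0,0,0,-0.0145,0.0265,0,1,0,0,0,-0.0145,0.0265,0,1,0,0,0,-0.0145,0.0265,0,1,0,0,0,-0.0145,0.0265,0,1,0,0,0,-0.0145,0.0265,0,1,0,0,0,-0.0145,0.0265,0,1,0,0,0,-0.0145,0.0265,0,1,0,0,0,-0.0072,0.0133,0,1,0,0,0,0,0,0,1,0,0,0,0,0,0,1]

```text
clock: 17.55
eef_pos: [555.5, 47.7, 179.1]
tool_rot: [-3.14, -0.001, 0.525]
force: [0.1, 0.9, -5.5]
width: 20.0
gripper_force: 59.2
```

Run:
```python
from h import *
s=ctrl.read_state();p=s["eef_pos"];print(s["clock"],p,np.degrees(s["tool_rot"]),s["force"])
b=ctrl.get_image("side")[...,::-1]
cv2.imwrite("pics/s6.png",b)
cv2.imwrite("pics/c6.png",cv2.resize(b[90:240,230:350],(480,600),interpolation=cv2.INTER_CUBIC))
# lamp / cover left-right extents per row
g=b.astype(int);grey=(g.max(2)-g.min(2)<14)
for v in range(130,226,4):
    x=np.nonzero(grey[v,235:345])[0]+235
    print(v,x.min() if len(x) else None,x.max() if len(x) else None,end='; ')
z=p[2]-53+4
e=lambda r,c,h:np.array([[c[0]+r*np.cos(a),c[1]+r*np.sin(a),h] for a in np.linspace(0,2*np.pi,400)])
for nm,r,c,h in(("skirt",82,p[:2],z),("plate",82,p[:2],z+17),("rim",72,(555.3,45.8),90),("body bottom",72,(555.3,45.8),0)):
    q=proj("side",e(r,c,h));print("\n",nm,q.min(0).round(1),q.max(0).round(1))
```

```text
17.55 [555.54507878  47.73806304 179.07522524] [-1.79930297e+02 -3.82655892e-02  3.01063115e+01] [ 0.073932    0.92324363 -5.46952511]
130 275 304; 134 276 304; 138 277 302; 142 274 301; 146 264 310; 150 259 315; 154 255 319; 158 252 321; 162 251 322; 166 251 322; 170 251 322; 174 252 321; 178 253 319; 182 256 317; 186 257 318; 190 257 318; 194 257 318; 198 258 318; 202 258 317; 206 259 317; 210 260 315; 214 262 315; 218 265 311; 222 268 307; 
 skirt [250.4 144. ] [322.6 193.9]

 plate [249.6 138.6] [322.8 188.4]

 rim [256.3 159.7] [317.8 203.5]

 body bottom [259.6 185. ] [317.1 228.4]
```

View pics/c6.png

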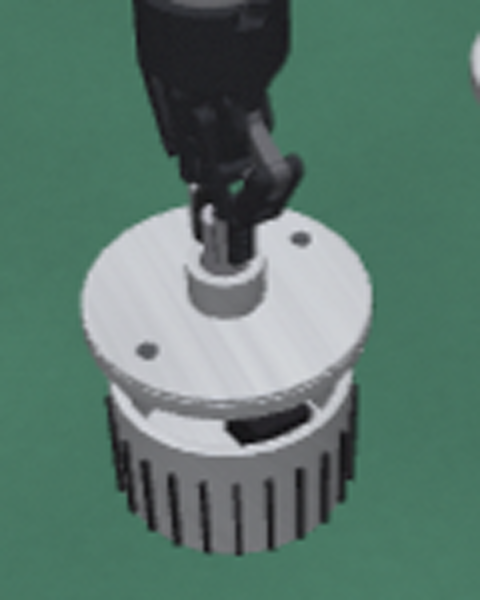

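Run:
```python
from h import *
a=cv2.imread("pics/s6.png").mean(2);s0=cv2.imread("pics/side0.png").mean(2);s5=cv2.imread("pics/s5.png").mean(2)
for c in(284,287,290):print(c,"cover 182:208",a[182:208,c].astype(int).tolist());print("  lamp 196:210",s0[196:210,c].astype(int).tolist(), "back rim 155:172",s0[155:172,c].astype(int).tolist())
# top-camera fits: cover at hold (pics/t5) vs its TCP
t=cv2.imread("pics/t5.png").astype(int)
o=outer(t.min(2)>190,(190,270));P=plane("top",o,125+21)
k=(o[:,0]>150)
c,r=circ(P[k])
for _ in range(5):
    k=k&(abs(np.hypot(*(P-c).T)-r)<2.5);c,r=circ(P[k])
print("cover held top fit",c,r,k.sum(),"TCP 548.6 317.5")
```

```text
284 cover 182:208 [201, 200, 202, 204, 206, 207, 208, 205, 135, 165, 119, 114, 117, 197, 204, 203, 204, 205, 206, 199, 200, 199, 121, 114, 117, 116]
  lamp 196:210 [202, 202, 202, 203, 205, 196, 198, 197, 119, 115, 116, 116, 116, 116] back rim 155:172 [96, 96, 97, 98, 98, 116, 191, 190, 120, 112, 113, 112, 113, 113, 112, 114, 116]
287 cover 182:208 [204, 203, 204, 205, 202, 201, 201, 186, 121, 151, 121, 115, 116, 38, 23, 23, 96, 182, 203, 198, 201, 198, 118, 115, 115, 115]
  lamp 196:210 [24, 20, 95, 181, 202, 197, 200, 198, 118, 114, 114, 114, 115, 115] back rim 155:172 [95, 96, 95, 97, 96, 115, 195, 185, 119, 113, 113, 113, 113, 114, 113, 113, 113]
290 cover 182:208 [204, 203, 203, 206, 206, 205, 204, 186, 131, 122, 115, 114, 93, 36, 24, 25, 24, 23, 22, 107, 200, 198, 120, 116, 115, 115]
  lamp 196:210 [27, 22, 25, 23, 23, 106, 198, 197, 118, 114, 114, 113, 114, 114] back rim 155:172 [97, 96, 96, 96, 96, 133, 195, 185, 121, 116, 115, 113, 112, 115, 114, 114, 113]
cover held top fit [551.54763356 284.43243655] 55.965136767271474 16 TCP 548.6 317.5
```

Emit:
carry_out:
  deltas: [0,0,0,-0.0002,0.0008,0.01,1,0,0,0,0,0,0.01,1,0,0,0,0,0,0.01,1,0,0,0,0,0,0.004,1,0,0,0,0,0,0.004,1,0,0,0,0,0,0.002,1,0,0,0,0,0,0,1]

```text
clock: 18.48
eef_pos: [555.9, 45.3, 139.2]
tool_rot: [-3.142, -0.0, 0.524]
force: [0.3, 0.3, -6.7]
width: 20.0
gripper_force: 59.2
```

Spigot is in without contact; lower until it seats.

Emit:
carry_out:
  deltas: [0,0,0,0,0,0.002,1,0,0,0,0,0,0.002,1,0,0,0,0,0,0.001,1,0,0,0,0,0,0.0005,1,0,0,0,0,0,0,1]

```text
clock: 19.1
eef_pos: [555.8, 45.2, 133.8]
tool_rot: [-3.142, -0.0, 0.524]
force: [-1.0, 0.4, -4.3]
width: 20.0
gripper_force: 59.5
```

Emit:
carry_out:
  deltas: [0,0,0,0,0,0.0007,1,0,0,0,0,0,0.0007,1,0,0,0,0,0,0,1]

```text
clock: 19.48
eef_pos: [555.8, 45.2, 133.7]
tool_rot: [3.141, -0.001, 0.524]
force: [-3.9, -0.3, 9.2]
width: 20.5
gripper_force: 60.7
```

Emit:
carry_out:
  deltas: [0,0,0,0,0,0,-0.6,0,0,0,0,0,0,-0.6,0,0,0,0,0,0,-0.6,0,0,0,0,0,0,-0.6,0,0,0,0,0,0,-0.6]

```text
clock: 20.1
eef_pos: [555.9, 45.2, 132.2]
tool_rot: [3.142, -0.0, 0.524]
force: [0.2, 0.8, -0.4]
width: 68.6
gripper_force: 0.0
```

Run:
```python
from h import *
s=ctrl.read_state();p=s["eef_pos"];print(s["clock"],p,s["force"],s["width"])
b=ctrl.get_image("side")[...,::-1]
cv2.imwrite("pics/s7.png",b)
cv2.imwrite("pics/c7.png",cv2.resize(b[110:240,230:350],(552,598),interpolation=cv2.INTER_CUBIC))
```

```text
20.1 [555.87799307  45.20566494 132.15903296] [ 0.20901464  0.76537278 -0.39536743] 68.63574668816698
```

View pics/c7.png

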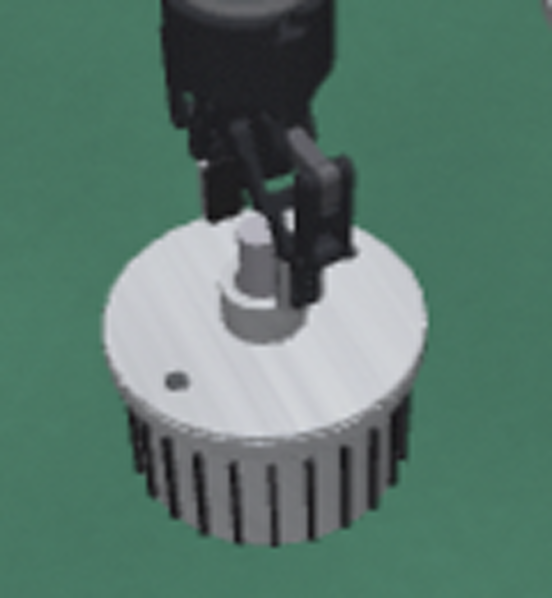

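Emit:
carry_out:
  deltas: [0,0,0,0,0,0.01,-0.6,0,0,0,0,0,0.01,-0.6,0,0,0,0,0,0.008,-0.6,0,0,0,0,0,0,-0.2,0,0,0,0,0,0,0,0,0,0,0,0,0,1,0,0,0,0,0,0,1,0,0,0,0,0,0,1,0,0,0,0,0,0,1]

```text
clock: 21.28
eef_pos: [555.9, 45.2, 104.3]
tool_rot: [3.142, -0.0, 0.524]
force: [0.2, -0.2, -2.4]
width: 42.1
gripper_force: 61.1
```

Emit:
carry_out:
  deltas: [0,0,0,0,0,-0.002,1,0,0,0,0,0,-0.002,1,0,0,0,0,0,-0.003,1,0,0,0,0,0,-0.003,1,0,0,0,0,0,0,1]

```text
clock: 21.9
eef_pos: [556.1, 45.2, 114.6]
tool_rot: [3.141, -0.001, 0.524]
force: [0.2, -0.1, -2.0]
width: 41.8
gripper_force: 61.1
```

Only the outer cover's weight is carried; lift on.

Emit:
carry_out:
  deltas: [0,0,0,0,0,-0.006,1,0,0,0,0,0,-0.01,1,0,0,0,0,0,-0.012,1,0,0,0,0,0,-0.015,1,0,0,0,0,0,-0.015,1,0,0,0,0,0,-0.015,1,0,0,0,0,0,-0.015,1,0,0,0,0,0,-0.015,1,0,0,0,0,0,-0.01,1,0,0,0,0,0,-0.005,1,0,0,0,0,0,0,1,0,0,0,0,0,0,1]

```text
clock: 23.4
eef_pos: [555.4, 45.2, 231.7]
tool_rot: [-3.141, 0.001, 0.524]
force: [0.8, -0.1, -3.5]
width: 41.9
gripper_force: 61.2
```

Run:
```python
from h import *
s=ctrl.read_state();p=s["eef_pos"];print(s["clock"],p,s["force"],s["width"],abs(s["qd"]).max())
b=ctrl.get_image("side")[...,::-1]
cv2.imwrite("pics/s8.png",b)
cv2.imwrite("pics/c8.png",cv2.resize(b[60:240,220:360],(467,600),interpolation=cv2.INTER_CUBIC))
```

```text
23.4 [555.40385866  45.18632236 231.66227017] [ 0.78392018 -0.07219079 -3.47114746] 41.94072105133613 0.002511364320478884
```

View pics/c8.png

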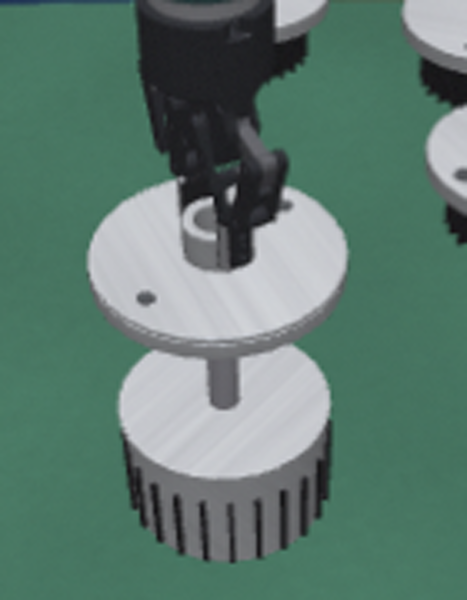

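```bash
python3 -c "
from cell import ctrl
print(ctrl.finish_job())"
```

```text
the job is handed in; nothing more can be done
None
```

The job is handed in at about 23 s. The cartridge is home in the pocket, the inner cover is seated on the lamp, and the outer cover is held still and level about 127 mm above where it sat; the result of the judging was not shown.

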